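# Refit the dust filter lid

### The job

The yellow lid of the grey dust filter canister hangs by its black T-handle in the blue fork. Lift it up over the fork's lips and off, set it on the canister over the centre stud, feel for the angle at which the stud's cross pin passes through the slot under the lid, then push the lid down against the sprung seal and give it a quarter turn so that the bayonet holds it down by itself. Leave the tub and the wooden block where they are.

Things in the scene. Friction and masses are not known exactly. Their poses are not given: they have to be found in the camera images.
- lid: Loose yellow round lid, about 0.15 kg, 132 mm across, 96 mm high in all. Origin: centre of its underside; z up. Disc 5 mm thick; a round dome of 56 mm diameter up to z = 36 mm, hollow to z = 31 mm; a steel neck of 14 mm diameter up to z = 62 mm; on top the black T-handle.
- lid_handle (a point): Middle of the lid's black T-handle bar, 79 mm above the lid's underside. The bar is 64 mm long along the lid's x, 14 mm thick along y, and reaches from 62 to 96 mm above the underside. Same axes as the lid.
- lid_slot (a point): Centre of the slot in the lid's underside, at the lid's origin: 44 mm along the lid's x (under the bar), 16 mm along y, open into the hollow dome. Round the slot the disc's inner face (z = 5 mm) has four lands rising to z = 8 mm; the stud's cross pin finds its pockets between them when it lies along the lid's y within about 15 degrees.
- fork_stand: Fixed blue stand. Origin on the worktop under the saddle where the bar hangs; the fork opens towards the stand's -x, its post is at x = 85 to 107 mm. Two prongs along x, from x = -34 to 82 mm, 10 mm wide each, with a 20 mm gap for the lid's neck; tops at z = 150 mm, undersides at 142 mm. The lid's underside hangs at z = 88 mm, its bar across the prongs (along the stand's y).
- fork_lip (a point): Middle between the two front lips of the fork, at their top: x = -22 mm, z = 158 mm in the stand's frame; lips 8 mm above the prongs, 9 mm deep; like ones at x = +22 mm. To come off, the lid must be raised 9 to 17 mm (more, and the dome meets the prongs), moved along the stand's -x until its whole disc is clear of the prongs (about 105 mm), and only then raised further.
- canister: Fixed grey open canister, 116 mm across, rim at z = 66 mm, a hose spigot towards its own -x. Origin: centre of its underside on the worktop; z up. Pushed down to an underside at z = 68 to 70.5 mm, the lid can be turned about the pin; after a quarter turn, either way, and let go, the seal lifts it until the pin sits in the pockets, underside at z = 74 mm.
- stud_tip (a point): Tip of the canister's fixed steel centre stud, 10 mm thick, at z = 93 mm; axes of the canister. A cross pin, 36 mm long and 6 mm thick, goes through it at z = 82 mm, within 0.7 rad of the canister's x axis either way; its angle is not reported. Pin across the slot: the lid's underside stops at z = 85 mm; pin in line with the slot (within about 15 degrees): it drops to the seal, z = 78 mm.
- seal (a joint): Travel of the orange sprung seal ring (106 mm across) on the canister's rim, in m: 0 free (top at z = 78 mm), 0.010 pressed to its stop. About 1 N per mm. The lid's weight alone presses it 1 to 2.2 mm; a locked lid holds it at about 4 mm; turning needs 7.5 to 10 mm.
- glue_tub: Bystander: open pale tub, 100 mm across, 92 mm high, loose. Origin: centre of its underside.
- block_2: Bystander: loose wooden block, 85 x 30 x 30 mm. Origin: centre of its underside.

How it is judged:
By the outcome, as a careful person would: the job done as asked, in the order asked, and still so for the second after the job is handed in, with the robot touching nothing.
It also fails if it takes over 51 s, if anything falls off the work surface, if the arm or the gripper's body presses on something with over 40 N, if the wrist force passes 120 N, or if a joint passes its speed limit or range.

### The arm

A 6-joint arm with a two-finger parallel gripper is mounted at the origin on the work surface; the furniture and walls round the work are solid. World frame = base frame: x ahead of the robot, y to its left, z up, the work surface at z = 0. Lengths are in mm, angles in degrees, forces in N, time in s.
With the tool pointing down it reaches from about 300 to 850 mm from the base axis. Payload 4.2 kg.
Tool frame: the origin (TCP) lies midway between the tips of the shut fingers; the grasp point (between the pads) lies 19 mm behind it; z points along the fingers, y is the line along which they close (so a half turn about z gives the same grasp; the last joint's range is limited). The gripper opens to 91 mm and grips with 3 to 60 N. Pads are 32 mm wide; open, the fingers measure 118 mm over their backs; the gripper's body (76 mm by 178 mm) begins 60 mm behind the grasp point.
Start: joints at [70.474, 18.312, 89.639, -0, 72.044, -1.146], TCP at [181.315, 545.681, 213.976] pointing down, gripper open.
Joint ranges: [-177.97, 177.97], [-48.28, 115.42], [12.27, 149.76], [-77.06, 257.06], [2.81, 150.46], [-146.56, 146.56]. Speed limits (degrees/s): [147.25, 147.25, 180, 180, 180, 180].

### API

Orientations are given as [roll, pitch, yaw] about the fixed x, y, z axes, in that order (R = Rz(yaw) Ry(pitch) Rx(roll)).
In Python, from workcell import env gives the robot as it stands.
- The arm moves only by the tool move_tool, called after ">>>" by a JSON object that holds its "op" and its "data", one argument or row to a line. Schema: {"type":"object","properties":{"increments":{"type":"object","properties":{"plan":{"type":"array","items":{"type":"array","items":{"type":"number"},"minItems":6,"maxItems":6},"minItems":1,"maxItems":8}},"additionalProperties":false,"required":["plan"]},"aperture":{"type":"number"},"force":{"type":"number"},"only":{"type":"string"},"quiet":{"type":"boolean"},"lines":{"type":"string"}},"required":["increments"],"additionalProperties":false}. increments is an object whose key "plan" holds a list of rows, 1 to 8 of them, each of 6 numbers: dx, dy, dz in cm, then a rotation vector rx, ry, rz in units of 4 degrees; each row shifts and turns the commanded pose from where the row before left it, along the tool's axes as they then stand; what a row does not reach is not made up. A row lasts 1/10 s, in which the tool goes at most 50 mm and 8.59 degrees, less where a joint would pass 70% of its speed; a pose out of reach is approached as far as the arm can. aperture is the finger opening in mm, set as the call begins (left out keeps the last). The fingers move at their own pace and stop on an object; force is the grip in N (left out, the last holds). Time passes only in rows, so rows that do not move let the fingers close. The tool returns the time, the measured TCP pose, the force, the opening and the grip force at its end. only (a regular expression) keeps the lines of the reply that match it, lines (a string "A,B") keeps lines A to B, and quiet returns only ok. Input that does not fit is refused with a message, and nothing moves.
- env.state(): the state, without advancing time (a new reading comes with each control period).
- env.grab_frame(name): name is "scene" or "top" or "wrist"; returns the picture (384x512x3 uint8, blue, green, red); there is no depth.
- env.camera_model(name): a dict with "fx", "fy", "cx", "cy" (pixels), "T" (4x4, takes a point from camera to world coordinates). Camera axes: x right, y up, looking along -z (the intrinsics and any distortion apply to the point x, -y, -z); pixel columns grow to the right and rows downward; lengths in mm; the calibration is good to about 2 mm. A picture is of the moment at which its call begins: read the wrist's pose just before it. camera_model takes no time and is no camera call; for the wrist camera it gives the pose at the moment of the call.
- env.job_done(): hands the job in; it is judged then, once.
The state is a dict: "time_s": time; "qpos": joint angles; "qvel": joint speeds; "effort": joint torques, N m; "ee_pos": TCP position; "ee_rot": TCP orientation; "force": force on the tool from outside, world axes, zero at the start; "torque": the same for the moment, N m; "gripper_width": finger opening in mm; "gripper_force": force on a finger pad.
Only numpy, scipy, OpenCV 4.12 (cv2) and the standard library are available. Lean on these libraries where they do the work, as an engineer would, in place of code of your own. Each camera call takes 0.05 s, during which the arm holds its last target. There are 200 camera calls.

## Working session

There is one attempt and no reset: what is moved stays moved. The work goes in short steps, Python scripts to look and compute and a tool call to move; the robot and the scene stay as the last step left them, time stands still between calls to the robot, and variables do not carry over. Pictures are saved under pics/ and viewed, at most 10 in all, crops included, and the job is handed in when it is done.

```bash
ls; mkdir -p pics; python3 - <<'E'
from workcell import env
import cv2,numpy as np
np.set_printoptions(precision=1,suppress=True)
s=env.state();print(s)
for n in("scene","top"):
    f=env.grab_frame(n);cv2.imwrite(f"pics/{n}0.png",f);m=env.camera_model(n);print(n,m)
E
```

```text
pics
workcell.py
{'time_s': 0.0, 'qpos': array([70.5, 18.4, 89.7,  0. , 72. , -1.1]), 'qvel': array([ 0.1,  0. ,  0. , -0.1,  0. ,  0.1]), 'effort': array([ -0. , -41.2, -23.2,   0.1,   0. ,  -0. ]), 'ee_pos': array([181.1, 545.2, 213.1]), 'ee_rot': array([-179.9,   -0. ,  161.6]), 'force': array([-0.6,  1.2,  1. ]), 'torque': array([0., 0., 0.]), 'gripper_force': 0.0, 'gripper_width': 91.14747920380879}
scene {'fx': 441.14875280071783, 'fy': 441.14875280071783, 'cx': 257.916856414247, 'cy': 191.5132503413486, 'T': array([[   0.7,    0.3,   -0.6, -237.3],
       [  -0.7,    0.3,   -0.6, -766.7],
       [  -0. ,    0.9,    0.5,  688.8],
       [   0. ,    0. ,    0. ,    1. ]])}
top {'fx': 368.8359841817997, 'fy': 368.8359841817997, 'cx': 259.362010782529, 'cy': 197.24640462452192, 'T': array([[  -0. ,    1. ,   -0.2,  329.4],
       [  -1. ,   -0. ,    0. ,    3.7],
       [   0. ,    0.2,    1. , 1022.7],
       [   0. ,    0. ,    0. ,    1. ]])}
```
View pics/scene0.png

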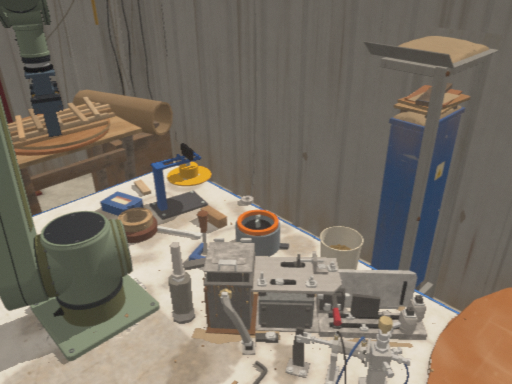

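View pics/top0.png

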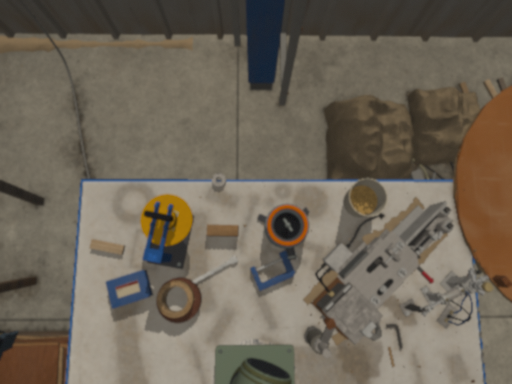

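The scene picture shows the canister's orange ring at about (258,222), with the lid in the fork at (188,172) and the tub at (341,245). In the top picture the lid is at (167,220) with the fork opening upward (+x), the canister is at (288,226), the tub at (368,196) and the block at (222,236).

```bash
cat > h.py <<'E'
import cv2,numpy as np
np.set_printoptions(precision=1,suppress=True)
def ray(m,u,v):
    d=np.array([(u-m['cx'])/m['fx'],-(v-m['cy'])/m['fy'],-1]);T=np.array(m['T']);return T[:3,3],T[:3,:3]@d
def onz(m,p,z):
    o,d=ray(m,*p);return o+d*(z-o[2])/d[2]
def proj(m,P):
    T=np.array(m['T']);c=T[:3,:3].T@(np.array(P)-T[:3,3]);return np.array([m['cx']-m['fx']*c[0]/c[2],m['cy']+m['fy']*c[1]/c[2]])
def mask(f,lo,hi,roi):
    h=cv2.cvtColor(f,cv2.COLOR_BGR2HSV);k=cv2.inRange(h,np.array(lo),np.array(hi));r=np.zeros_like(k);x0,y0,x1,y1=roi;r[y0:y1,x0:x1]=k[y0:y1,x0:x1];return r
def pts(k,z,m):
    ys,xs=np.nonzero(k);return np.array([onz(m,(x,y),z) for x,y in zip(xs,ys)])
E
python3 - <<'E'
from h import *
from workcell import env
R={'top':dict(lid=(130,185,205,270),can=(255,195,320,260)),'scene':dict(lid=(150,140,225,200),can=(225,200,295,260))}
for n in R:
    f=cv2.imread(f'pics/{n}0.png');m=env.camera_model(n)
    for nm,lo,hi,z in(('lid',(20,150,90),(32,255,255),93),('can',(5,150,100),(16,255,255),78)):
        k=mask(f,lo,hi,R[n][nm]);P=pts(k,z,m).astype(np.float32)
        hull=cv2.convexHull(P[:,:2]);c,r=cv2.minEnclosingCircle(hull);e=cv2.fitEllipse(hull)
        print(n,nm,len(P),np.array(c),r,'ell',e)
    k=mask(f,(100,130,40),(125,255,255),R[n]['lid']);P=pts(k,150,m).astype(np.float32)
    print('blue',len(P),cv2.fitLine(P[:,:2],cv2.DIST_L2,0,.01,.01).ravel(),P.min(0),P.max(0))
    k=mask(f,(0,0,0),(180,255,45),R[n]['lid']);P=pts(k,184,m).astype(np.float32)
    print('black',len(P),cv2.fitLine(P[:,:2],cv2.DIST_L2,0,.01,.01).ravel(),cv2.minAreaRect(P[:,:2]))
f=cv2.imread('pics/top0.png')
a=cv2.resize(f[185:275,125:205],None,fx=6,fy=6,interpolation=cv2.INTER_CUBIC)[:540]
b=cv2.resize(f[200:254,262:316],None,fx=10,fy=10,interpolation=cv2.INTER_CUBIC)[:,:300+240]
cv2.imwrite('pics/crop1.png',np.hstack([a[:,:],cv2.resize(b,(300,540))])) if 0 else cv2.imwrite('pics/crop1.png',np.hstack([cv2.resize(a,(400,450)),cv2.resize(b,(400,450))]))
E
```

```text
Traceback (most recent call last):
cv2.error: OpenCV(4.12.0) /io/opencv/modules/imgproc/src/convhull.cpp:143: error: (-215:Assertion failed) total >= 0 && (depth == CV_32F || depth == CV_32S) in function 'convexHull'
```

```bash
cat > m1.py <<'E'
from h import *
from workcell import env
R={'top':dict(lid=(130,185,205,270),can=(255,195,320,260)),'scene':dict(lid=(150,140,225,200),can=(225,200,295,260))}
for n in R:
    f=cv2.imread(f'pics/{n}0.png');m=env.camera_model(n)
    for nm,lo,hi,z in(('lid',(20,150,90),(32,255,255),93),('can',(5,150,100),(16,255,255),78)):
        k=mask(f,lo,hi,R[n][nm]);P=pts(k,z,m)[:,:2].astype(np.float32).copy()
        hull=cv2.convexHull(P);c,r=cv2.minEnclosingCircle(hull);e=cv2.fitEllipse(hull)
        print(n,nm,len(P),np.array(c),r,'ell',e)
    for nm,lo,hi,z in(('blue',(100,130,40),(125,255,255),150),('black',(0,0,0),(180,255,45),184)):
        k=mask(f,lo,hi,R[n]['lid']);P=pts(k,z,m)
        if len(P)<5: print(nm,len(P));continue
        P=P[:,:2].astype(np.float32).copy()
        print(nm,len(P),cv2.fitLine(P,cv2.DIST_L2,0,.01,.01).ravel(),P.min(0),P.max(0),cv2.minAreaRect(P))
f=cv2.imread('pics/top0.png')
cv2.imwrite('pics/crop1.png',np.hstack([cv2.resize(f[185:275,125:205],(400,450),interpolation=2),cv2.resize(f[200:254,264:312],(400,450),interpolation=2)]))
E
python3 m1.py
```

```text
top lid 1386 [424.  221.6] 64.77892303466797 ell ((423.796142578125, 221.69888305664062), (126.2347640991211, 128.3159942626953), 131.2802734375)
top can 471 [410.9 -84.1] 52.51955795288086 ell ((410.836669921875, -84.28731536865234), (103.46350860595703, 104.0910873413086), 59.293800354003906)
blue 428 [  1.   -0.1 351.9 228.3] [319.4 196.5] [457.8 256.7] ((385.86810302734375, 216.53659057617188), (60.077781677246094, 135.70643615722656), 79.1996841430664)
black 442 [  0.9   0.4 360.4 188.8] [313.1 156.1] [432.2 246.8] ((376.34429931640625, 203.42984008789062), (138.88876342773438, 64.64706420898438), 27.08514976501465)
scene lid 455 [429.6 233.4] 74.14585876464844 ell ((428.984375, 230.6473846435547), (123.62992858886719, 146.67327880859375), 136.334228515625)
scene can 443 [407.2 -89.1] 57.69588851928711 ell ((405.9437255859375, -87.5301284790039), (103.71784973144531, 115.17404174804688), 133.81825256347656)
blue 104 [  1.   -0.1 344.  236. ] [314.5 199.2] [453.5 259.7] ((384.795654296875, 227.43502807617188), (44.71650314331055, 135.1217803955078), 78.7350082397461)
black 71 [  0.4   0.9 400.7 193.1] [380.4 141.4] [419.3 239.7] ((400.4796142578125, 190.68942260742188), (104.40895080566406, 22.358678817749023), 63.43037414550781)
```

View pics/crop1.png

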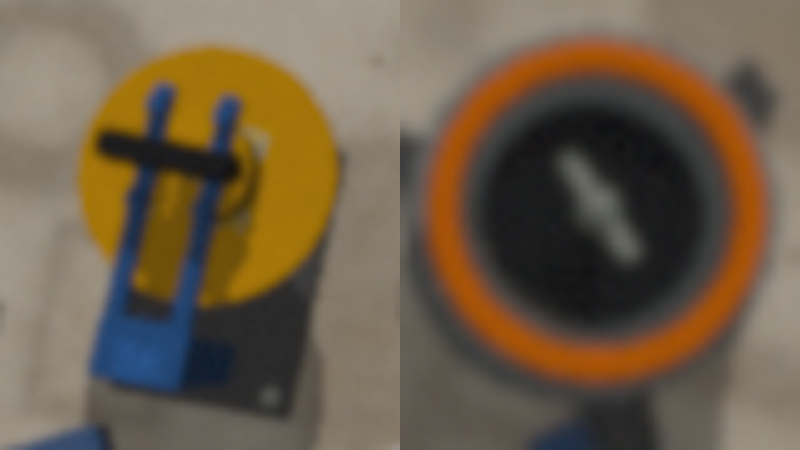

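The crop shows the bar running (97,143)–(238,167) on the left. On the right the cross pin is clearly visible, running (565,155)–(632,258), which is about +33° in the world. The fork opens towards about -10°. Next I move above the lid and use the wrist camera.

The manual's scale: shifts go in cm and turns go in units of 4 degrees. Converting my numbers, -7 mm is -0.7, -40 mm is -4.

>>> {"op": "move_tool", "data": {
  "increments": {"plan":[[-4,-2.9,-0.7,0,0,0],[-4,-2.9,-0.7,0,0,0],[-4,-2.9,-0.7,0,0,0],[-4,-2.9,-0.7,0,0,0],[-4,-2.9,-0.7,0,0,0],[-4,-2.9,-0.7,0,0,0],[-4,-2.9,-0.7,0,0,0],[-4,-2.9,-0.7,0,0,0]]},
  "aperture": 50
}}

```text
time_s: 0.9
ee_pos: [412.4, 222.7, 270.1]
ee_rot: [180.0, -0.0, 161.6]
force: [1.2, 0.2, 0.6]
gripper_width: 49.7
gripper_force: 0.0
```

>>> {"op": "move_tool", "data": {
  "increments": {"plan":[[0,0,0,0,0,2.125],[0,0,0,0,0,2.125],[0,0,0,0,0,2.125],[0,0,0,0,0,2.125],[0,0,0,0,0,2.125]]}
}}

```text
time_s: 1.4
ee_pos: [411.6, 224.3, 269.5]
ee_rot: [-179.9, -0.0, 118.7]
force: [0.4, -0.3, -0.2]
gripper_width: 50.2
gripper_force: 0.0
```

>>> {"op": "move_tool", "data": {
  "increments": {"plan":[[0,0,0,0,0,2.125],[0,0,0,0,0,2.125],[0,0,0,0,0,2.125],[0,0,0,0,0,2.125],[0,0,0,0,0,1.25],[0,0,0,0,0,0]]}
}}

```text
time_s: 2.0
ee_pos: [411.6, 224.5, 269.6]
ee_rot: [-180.0, 0.0, 80.1]
force: [-0.0, 0.7, 0.2]
gripper_width: 50.3
gripper_force: 0.0
```

```bash
python3 - <<'E'
from h import *
from workcell import env
m=env.camera_model('wrist');f=env.grab_frame('wrist');cv2.imwrite('pics/w1.png',f);np.savez('w1.npz',**m);print(m)
print(env.state()['qpos'])
E
```

```text
{'fx': 345.6237797931157, 'fy': 345.6237797931157, 'cx': 258.3364292672885, 'cy': 186.36772771220433, 'T': array([[  1. ,   0.2,   0. , 422.5],
       [ -0.2,   1. ,   0.2, 289.6],
       [ -0. ,  -0.2,   1. , 440.2],
       [  0. ,   0. ,   0. ,   1. ]])}
[27.2  6.8 96.9  0.  76.4 37. ]
```

View pics/w1.png

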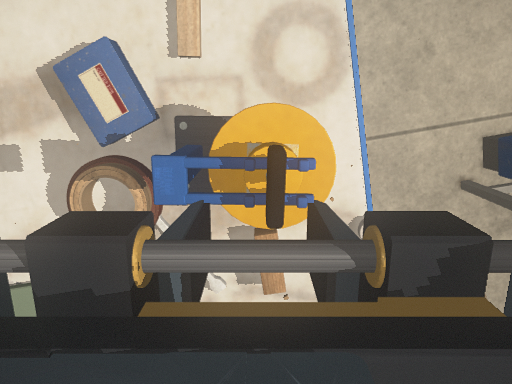

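The wrist view shows the bar standing upright from (276,147) to (275,228). The prongs run level at rows 163 and 199, with the lips at columns 249 and 300, and the yellow disc is centred near (272,165). I measure these next.

```bash
python3 - <<'E'
from h import *
m=dict(np.load('w1.npz'));f=cv2.imread('pics/w1.png')
k=mask(f,(18,150,90),(34,255,255),(200,95,345,233));ys,xs=np.nonzero(k)
h=cv2.convexHull(np.array([onz(m,(x,y),93)[:2] for x,y in zip(xs,ys)],np.float32));print('disc',cv2.minEnclosingCircle(h),cv2.fitEllipse(h))
k=mask(f,(0,0,0),(180,255,70),(262,143,290,232));n,l,st,_=cv2.connectedComponentsWithStats(k);i=1+st[1:,4].argmax();print(st[i])
ys,xs=np.nonzero(l==i);P=np.array([onz(m,(x,y),184)[:2] for x,y in zip(xs,ys)],np.float32);r=cv2.minAreaRect(P);print('bar',r)
for p in [(276,146),(275,229)]:print(onz(m,p,184))
k=mask(f,(100,130,40),(125,255,255),(190,150,320,212))
for a,b in((150,180),(180,212)):
  q=k.copy();q[:a]=0;q[b:]=0;ys,xs=np.nonzero(q);P=np.array([onz(m,(x,y),150)[:2] for x,y in zip(xs,ys)],np.float32)
  v=cv2.fitLine(P,2,0,.01,.01).ravel();print('prong',v,np.degrees(np.arctan(v[1]/v[0])),onz(m,(xs.max(),ys.mean()),150))
E
```

```text
disc ((424.2061767578125, 222.52734375), 65.45932006835938) ((424.1856689453125, 222.8472137451172), (129.5769805908203, 130.1254119873047), 160.04518127441406)
[266 169   6  59 153]
bar ((417.5805969238281, 217.34817504882812), (46.329227447509766, 3.9092071056365967), 80.62290954589844)
[429.8 256.3 184. ]
[418.6 192.  184. ]
prong [  1.   -0.2 364.4 249.1] -11.359755 [382.4 246.  150. ]
prong [  1.   -0.2 360.8 218.1] -13.291418 [377.1 215.2 150. ]
```

To row units: 25 mm is 2.5, 12 mm is 1.2.

>>> {"op": "move_tool", "data": {
  "increments": {"plan":[[0.04,0.63,3.5,0,0,0],[0.04,0.63,3.5,0,0,0],[0,0,2.5,0,0,0],[0,0,1.2,0,0,0],[0,0,0,0,0,0],[0,0,0,0,0,0]]}
}}

```text
time_s: 2.65
ee_pos: [425.0, 223.6, 163.9]
ee_rot: [179.9, -0.1, 80.2]
force: [0.7, -1.0, -0.0]
gripper_width: 49.6
gripper_force: 0.0
```

>>> {"op": "move_tool", "data": {
  "increments": {"plan":[[0,0,0,0,0,0],[0,0,0,0,0,0],[0,0,0,0,0,0],[0,0,0,0,0,0],[0,0,0,0,0,0],[0,0,0,0,0,0]]},
  "aperture": 8,
  "force": 50
}}

```text
time_s: 3.25
ee_pos: [424.6, 223.4, 163.2]
ee_rot: [180.0, -0.0, 80.1]
force: [-0.6, -0.2, 1.0]
gripper_width: 13.4
gripper_force: 50.0
```

To row units: -5 mm is -0.5, -4 mm is -0.4.

>>> {"op": "move_tool", "data": {
  "increments": {"plan":[[0,0,-0.4,0,0,0],[0,0,-0.5,0,0,0],[0,0,-0.4,0,0,0],[0,0,0,0,0,0]]}
}}

```text
time_s: 3.65
ee_pos: [424.8, 223.4, 176.6]
ee_rot: [179.9, -0.1, 80.1]
force: [-0.9, 0.2, -1.2]
gripper_width: 13.9
gripper_force: 50.0
```

>>> {"op": "move_tool", "data": {
  "increments": {"plan":[[0,0.8,0,0,0,0],[0,1,0,0,0,0],[0,1,0,0,0,0],[0,1,0,0,0,0],[0,0,0,0,0,0]]}
}}

```text
time_s: 4.15
ee_pos: [463.6, 216.5, 175.7]
ee_rot: [180.0, -0.0, 80.1]
force: [-0.0, -0.1, -0.9]
gripper_width: 13.9
gripper_force: 50.0
```

```bash
python3 - <<'E'
from h import *
from workcell import env
m=env.camera_model('wrist');f=env.grab_frame('wrist');cv2.imwrite('pics/w2.png',f)
E
```

```text
(no output)
```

View pics/w2.png

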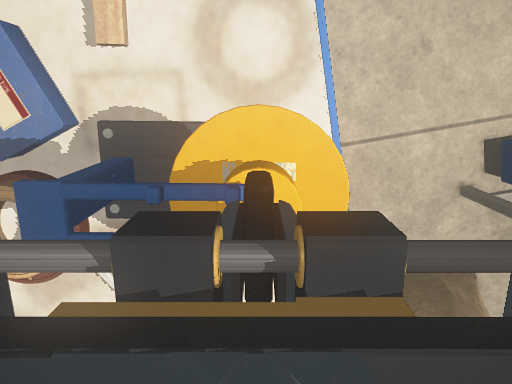

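The picture shows the lid held level, bar at (259,190), with the front lip already passed. I continue out, up and over, and refine the pin angle and stud position from the first top picture.

>>> {"op": "move_tool", "data": {
  "increments": {"plan":[[0,1.5,0,0,0,0],[0,2,0,0,0,0],[0,2,0,0,0,0],[0,1.5,0,0,0,0],[0,0.7,0,0,0,0],[0,0,-2,0,0,0],[0,0,-3,0,0,0],[0,0,-1,0,0,0]]}
}}

```text
time_s: 5.0
ee_pos: [538.9, 204.0, 238.7]
ee_rot: [179.8, -0.1, 80.1]
force: [1.3, 0.3, -1.4]
gripper_width: 13.5
gripper_force: 50.0
```

```bash
python3 - <<'E'
from h import *
from workcell import env
m=env.camera_model('top');f=cv2.imread('pics/top0.png')
c=proj(m,(411,-84.2,85));print(c)
g=cv2.cvtColor(f,cv2.COLOR_BGR2GRAY);print(g[218:234,281:296])
k=np.zeros_like(g);cv2.circle(k,tuple(int(round(t)) for t in c),11,255,-1);k[g<70]=0
ys,xs=np.nonzero(k);P=np.array([onz(m,(x,y),86)[:2] for x,y in zip(xs,ys)],np.float32);w=g[ys,xs].astype(float)-60
c0=(P*w[:,None]).sum(0)/w.sum();C=((P-c0)*w[:,None]).T@(P-c0);e,v=np.linalg.eigh(C);print(len(P),c0,np.degrees(np.arctan(v[1,1]/v[0,1])),cv2.minAreaRect(P))
print(proj(m,(541,203,200)))
E
```

```text
[287.3 224.6]
[[ 26  38  55  66  58  42  30  26  23  22  24  21  22  20  20]
 [ 29  45  69  87  84  63  40  29  27  23  24  21  22  18  20]
 [ 28  41  66  90  98  84  57  36  30  27  25  27  23  22  23]
 [ 28  35  53  81  99  98  75  54  40  30  28  25  27  27  27]
 [ 27  30  41  65  91 102  93  79  62  42  30  25  25  27  27]
 [ 28  29  34  51  79 100 106 101  83  56  35  26  27  27  25]
 [ 27  27  30  45  70  93 104 105  91  65  40  28  26  28  25]
 [ 27  26  30  41  63  82  91  96  90  70  44  30  27  27  27]
 [ 28  26  29  36  52  66  76  84  89  79  55  34  28  28  27]
 [ 27  30  26  29  39  49  58  75  91  93  72  45  32  28  27]
 [ 26  27  27  27  28  33  43  62  89 100  88  61  38  28  26]
 [ 25  27  26  25  23  24  32  50  77  97  95  73  46  30  28]
 [ 26  26  24  24  24  22  25  37  57  80  86  70  45  31  28]
 [ 25  25  25  25  25  22  26  29  39  54  60  51  36  28  27]
 [ 24  22  22  21  22  18  22  28  30  34  38  33  30  28  27]
 [ 24  23  24  24  22  20  24  26  26  27  28  29  29  28  27]]
46 [411.6 -84.9] 32.590892375067 ((410.93157958984375, -85.55520629882812), (34.40837478637695, 9.622835159301758), 38.0262565612793)
[165.4 163.8]
```

To row units: 8 degrees is 2.

>>> {"op": "move_tool", "data": {
  "increments": {"plan":[[0,0,0,0,0,2],[0,0,0,0,0,2],[0,0,0,0,0,2],[0,0,0,0,0,2],[0,0,0,0,0,2],[0,0,0,0,0,1.75]]}
}}

```text
time_s: 5.6
ee_pos: [537.1, 203.5, 235.3]
ee_rot: [-180.0, 0.1, 32.8]
force: [0.5, -0.4, -1.8]
gripper_width: 13.8
gripper_force: 50.0
```

>>> {"op": "move_tool", "data": {
  "increments": {"plan":[[-2,1.3,0,0,0,0],[-4,2.6,0,0,0,0],[-4,2.6,0,0,0,0],[-4,2.6,0,0,0,0],[-4,2.6,0,0,0,0],[-4,2.6,0,0,0,0],[-3,2,0,0,0,0],[-1.4,0.9,0,0,0,0]]}
}}

```text
time_s: 6.4
ee_pos: [408.5, -86.8, 235.6]
ee_rot: [-180.0, 0.1, 33.0]
force: [0.3, 1.0, -2.4]
gripper_width: 13.4
gripper_force: 50.0
```

>>> {"op": "move_tool", "data": {
  "increments": {"plan":[[0,0,1,0,0,0],[0,0,1,0,0,0],[0,0,1,0,0,0],[0,0,0.5,0,0,0],[0,0,0,0,0,0],[0,0,0,0,0,0]]}
}}

```text
time_s: 7.0
ee_pos: [410.9, -84.4, 200.8]
ee_rot: [-180.0, 0.0, 33.2]
force: [0.7, 0.7, -0.9]
gripper_width: 13.5
gripper_force: 50.0
```

>>> {"op": "move_tool", "data": {
  "increments": {"plan":[[0,0,1.2,0,0,0],[0,0,1.2,0,0,0],[0,0,1,0,0,0],[0,0,0,0,0,0],[0,0,0,0,0,0]]}
}}

```text
time_s: 7.5
ee_pos: [410.9, -84.8, 167.2]
ee_rot: [180.0, -0.0, 33.1]
force: [-0.5, 0.0, -1.8]
gripper_width: 13.5
gripper_force: 50.0
```

>>> {"op": "move_tool", "data": {
  "increments": {"plan":[[0,0,0.2,0,0,0],[0,0,0.2,0,0,0],[0,0,0.2,0,0,0],[0,0,0.2,0,0,0],[0,0,0,0,0,0],[0,0,0,0,0,0]]}
}}

```text
time_s: 8.1
ee_pos: [410.5, -84.8, 158.9]
ee_rot: [-180.0, -0.0, 33.1]
force: [-0.0, 1.1, -1.5]
gripper_width: 13.7
gripper_force: 50.0
```

>>> {"op": "move_tool", "data": {
  "increments": {"plan":[[0,0,0.1,0,0,0],[0,0,0.1,0,0,0],[0,0,0,0,0,0],[0,0,0,0,0,0]]}
}}

```text
time_s: 8.5
ee_pos: [410.5, -84.8, 156.9]
ee_rot: [-180.0, -0.0, 33.1]
force: [0.2, 0.5, -1.3]
gripper_width: 13.4
gripper_force: 50.0
```

To row units: 2 mm is 0.2.

>>> {"op": "move_tool", "data": {
  "increments": {"plan":[[0,0,0.2,0,0,0],[0,0,0.2,0,0,0],[0,0,0,0,0,0],[0,0,0,0,0,0]]},
  "force": 60
}}

```text
time_s: 8.9
ee_pos: [410.5, -84.8, 152.9]
ee_rot: [-180.0, 0.0, 33.1]
force: [-0.5, -0.7, -1.0]
gripper_width: 13.6
gripper_force: 60.0
```

>>> {"op": "move_tool", "data": {
  "increments": {"plan":[[0,0,0.2,0,0,0],[0,0,0.2,0,0,0],[0,0,0,0,0,0],[0,0,0,0,0,0]]}
}}

```text
time_s: 9.3
ee_pos: [410.6, -84.8, 149.1]
ee_rot: [180.0, -0.0, 33.1]
force: [-1.9, 1.3, 3.2]
gripper_width: 13.4
gripper_force: 60.0
```

>>> {"op": "move_tool", "data": {
  "increments": {"plan":[[0,0,0.2,0,0,0],[0,0,0.2,0,0,0],[0,0,0,0,0,0],[0,0,0,0,0,0]]}
}}

```text
time_s: 9.7
ee_pos: [410.7, -84.9, 145.3]
ee_rot: [180.0, -0.0, 33.1]
force: [-0.6, 0.5, 6.2]
gripper_width: 13.6
gripper_force: 60.0
```

>>> {"op": "move_tool", "data": {
  "increments": {"plan":[[0,0,0.1,0,0,0],[0,0,0,0,0,0],[0,0,0,0,0,-1.25],[0,0,0,0,0,-1.25],[0,0,0,0,0,-1.25],[0,0,0,0,0,-1.25],[0,0,0,0,0,0]]}
}}

```text
time_s: 10.4
ee_pos: [411.6, -84.9, 144.7]
ee_rot: [179.9, -0.1, 53.2]
force: [0.7, 1.3, 6.2]
gripper_width: 13.9
gripper_force: 60.0
```

```bash
python3 -c "
from workcell import env
s=env.state();print(s['torque'],s['qpos'])"
```

```text
[0.12570967 0.20882029 0.17333232] [-1.32430125e+01  7.93013036e+00  1.14700852e+02  2.17707023e-02
  5.72142468e+01  2.35490589e+01]
```

Turning freely; continue to 90° in all.

>>> {"op": "move_tool", "data": {
  "increments": {"plan":[[0,0,0,0,0,-1.75],[0,0,0,0,0,-1.75],[0,0,0,0,0,-1.75],[0,0,0,0,0,-1.75],[0,0,0,0,0,-1.75],[0,0,0,0,0,0]]}
}}

```text
time_s: 11.0
ee_pos: [411.6, -85.0, 144.7]
ee_rot: [179.8, 0.0, 88.2]
force: [0.2, -0.7, 6.6]
gripper_width: 13.4
gripper_force: 60.0
```

>>> {"op": "move_tool", "data": {
  "increments": {"plan":[[0,0,0,0,0,-1.75],[0,0,0,0,0,-1.75],[0,0,0,0,0,-1.75],[0,0,0,0,0,-1.75],[0,0,0,0,0,-1.75],[0,0,0,0,0,0]]}
}}

```text
time_s: 11.6
ee_pos: [411.6, -85.0, 144.7]
ee_rot: [179.9, 0.1, 123.2]
force: [-0.8, 0.4, 7.3]
gripper_width: 13.7
gripper_force: 60.0
```

```bash
python3 -c "
from workcell import env
s=env.state();print(s['torque'],s['qpos'])"
```

```text
[0.02898901 0.26171364 0.15893759] [-1.32402598e+01  7.93278272e+00  1.14700415e+02  1.20643925e-02
  5.72196295e+01 -4.64895195e+01]
```

To row units: -1.5 mm is -0.15, -1.3 mm is -0.13.

>>> {"op": "move_tool", "data": {
  "increments": {"plan":[[0,0,-0.15,0,0,0],[0,0,-0.15,0,0,0],[0,0,-0.13,0,0,0],[0,0,0,0,0,0],[0,0,0,0,0,0]]}
}}

```text
time_s: 12.1
ee_pos: [411.4, -85.0, 148.4]
ee_rot: [179.9, 0.1, 123.1]
force: [1.9, -0.3, 3.4]
gripper_width: 13.3
gripper_force: 60.0
```

>>> {"op": "move_tool", "data": {
  "increments": {"plan":[[0,0,-0.1,0,0,0],[0,0,-0.05,0,0,0],[0,0,0,0,0,0],[0,0,0,0,0,0]]}
}}

```text
time_s: 12.5
ee_pos: [411.1, -84.9, 149.4]
ee_rot: [180.0, 0.0, 123.1]
force: [5.5, -1.1, -4.9]
gripper_width: 13.5
gripper_force: 60.0
```

The lid resists the upward pull at z ≈ 74, so the bayonet is holding it. I release and back off.

>>> {"op": "move_tool", "data": {
  "increments": {"plan":[[0,0,0.07,0,0,0],[0,0,0,0,0,0],[0,0,0,0,0,0]]}
}}

```text
time_s: 12.8
ee_pos: [410.3, -84.7, 149.2]
ee_rot: [-180.0, -0.0, 123.1]
force: [1.1, -0.2, 1.9]
gripper_width: 13.6
gripper_force: 60.0
```

>>> {"op": "move_tool", "data": {
  "increments": {"plan":[[0,0,0,0,0,0],[0,0,0,0,0,0],[0,0,0,0,0,0],[0,0,0,0,0,0],[0,0,0,0,0,0]]},
  "aperture": 50
}}

```text
time_s: 13.3
ee_pos: [410.2, -84.7, 148.9]
ee_rot: [-180.0, -0.0, 123.1]
force: [-0.3, -0.6, -0.5]
gripper_width: 48.9
gripper_force: 0.0
```

>>> {"op": "move_tool", "data": {
  "increments": {"plan":[[0,0,-1,0,0,0],[0,0,-2.5,0,0,0],[0,0,-3.5,0,0,0],[0,0,-4,0,0,0],[0,0,-2,0,0,0],[0,0,0,0,0,0],[0,0,0,0,0,0],[0,0,0,0,0,0]]}
}}

```text
time_s: 14.1
ee_pos: [409.6, -84.6, 277.7]
ee_rot: [-179.9, -0.1, 123.1]
force: [0.1, 0.2, -0.1]
gripper_width: 50.2
gripper_force: 0.0
```

```bash
python3 - <<'E'
from h import *
from workcell import env
m=env.camera_model('wrist');f=env.grab_frame('wrist');s=env.grab_frame('scene')
b=cv2.resize(s[140:290,150:400],(640,384),interpolation=2)[:,:288+0]
cv2.imwrite('pics/w3.png',np.hstack([f,b]))
k=mask(f,(18,150,90),(34,255,255),(0,0,512,230));ys,xs=np.nonzero(k)
h=cv2.convexHull(np.array([onz(m,(x,y),79)[:2] for x,y in zip(xs,ys)],np.float32));print('disc',cv2.minEnclosingCircle(h))
E
```

```text
disc ((410.2564392089844, -85.04014587402344), 65.2566146850586)
```

View pics/w3.png

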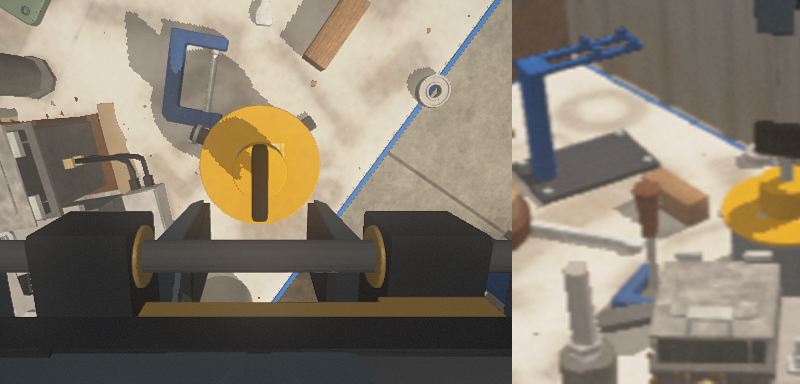

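The disc is level and centred on the canister at (260,165), and the bar is still at the quarter-turn angle, (259,145)–(259,220). The fork is empty, the block is undisturbed and the gripper is clear.

```bash
python3 -c "
from workcell import env
print(env.job_done())"
```

```text
the job is handed in; nothing more can be done
None
```

The lid is locked on the canister by a quarter turn: it resisted an upward pull of about 5 N and stayed in place when released. I handed the job in at about 14 s with the gripper clear; the arm never went near the tub or block, though only the block is visible in the last picture.

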